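# Clear the repair bench: tip out the nuts, sort bolts and brackets

### The arm

A 7-joint arm with a two-finger parallel gripper is mounted at the origin on the work surface. World frame = base frame: x ahead of the robot, y to its left, z up, the work surface at z = 0. Lengths are in m, angles in rad, forces in N, time in s.
With the tool pointing down it reaches from about 0.425 to 0.925 m from the base axis. Payload 6.8 kg.
Tool frame: the origin (TCP) lies at the very end of the fingers, on their centre line; the grasp point (between the pads) lies bot.tcp_to_grasp behind it (bot.tcp_to_grasp is the distance from the TCP to the grasp point, in m); z points along the fingers, y is the line along which they close (so a half turn about z gives the same grasp; the last joint's range is limited). The gripper opens to 85 mm and grips with 20 to 120 N. Pads are 22 mm wide; open, the fingers measure 114 mm over their backs; the gripper's body (76 mm by 85 mm) begins 54 mm behind the grasp point. The pads swing forward as they close: fully open they stand 13 mm farther back than shut.
Start: joints at [1.18, 0.477, 0.022, 1.555, -0.011, 1.109, -0.083], TCP at [0.188, -0.648, 0.231] pointing down, gripper open.
Joint ranges: [-2.96, 2.96], [-0.34, 2.1], [-1.41, 1.46], [0.24, 2.44], [-1.37, 4.51], [0.17, 1.92], [-2.96, 2.96]. Speed limits (rad/s): [2.39, 2.39, 3.14, 3.14, 3.14, 3.14, 3.14].

### API

Orientations are given as a unit quaternion [w, x, y, z].
In Python, from station import bot gives the robot as it stands.
- The arm moves only by the tool servo_tool, never from a script. Its argument "motion" is a list that holds one entry, the list of rows, each a list of 7 numbers: the shift along the tool's x, y, z in m, then the turn, a rotation vector about the tool's x, y, z in units of 5 degrees (1.0 is 5 degrees), then the opening, from 0 (shut) to 1 (fully open). A call has 1 to 20 rows; each row is the pose to reach, as a shift and turn from the pose commanded when the call began, along the tool's axes at that moment; what a row does not reach only later rows make up. A row lasts 1/12 s, in which the tool goes at most 41.7 mm and 7.16 degrees, less where a joint would pass 70% of its speed; a pose out of reach is approached as far as the arm can. A call with a gripper value outside its range is refused whole. The fingers move at their own pace and stop on an object; "grip_force" is the grip in N (left out, the last holds). Time passes only in rows, so rows that repeat a pose let the fingers close. It gives the time, the measured TCP pose, the force, the opening and the grip force at its end, in the units of the state.
- bot.get_obs(): the state, without advancing time (a new reading comes with each control period).
- bot.read_camera(name): name is "scene" or "top" or "wrist"; returns a dict with "img" (420x560x3 uint8, red, green, blue), "K" (3x3 intrinsics, pixels), "pose" (4x4, takes a point from camera to world coordinates). Camera axes: x right, y down, z forward; pixel columns grow to the right and rows downward; lengths in m; the calibration is good to about 2 mm. A picture is of the moment at which its call begins. There is no depth.
- bot.hand_in(): hands the job in; it is judged then, once.
The state is a dict: "t": time; "q": joint angles; "joint_vel": joint speeds; "joint_torque": joint torques, N m; "eef_pos": TCP position; "tool_rot": TCP orientation; "contact_force": force on the tool from outside, world axes, zero at the start; "torque": the same for the moment, N m; "gripper_width": opening from 0.0 (shut) to 1.0 (fully open); "grasp_force": force on a finger pad.
Only numpy, scipy, OpenCV 4.12 (cv2) and the standard library are available. Lean on these libraries where they do the work, as an engineer would, in place of code of your own. Each camera call takes 0.05 s, during which the arm holds its last target. There are 200 camera calls.

### The job

Clear the bench after the repair: pour all the nuts out of the aluminium cup into the round steel dish and stand the empty cup upright back on its cork mat. Put every loose bolt into the long yellow tray and every angle bracket into the square yellow bin, pick up anything that spills and put it where it belongs, and leave the other tools where they lie.

Things in the scene. Friction and masses are not known exactly. Their poses are not given: they have to be found in the camera images.
- cup: plain aluminium cup, open at the top, 72 mm tall, outside diameter 51 mm at the foot widening evenly to 60 mm at the rim, wall 2.5 mm, floor 4 mm thick, 0.12 kg; origin at the centre of its underside, z up through the mouth; at the start it stands on the cork mat with the nuts in it, its inner floor 4 mm above its origin
- mat: round cork mat, 110 mm across and 4 mm thick, fixed to the bench; origin at the centre of its underside (its top is 4 mm higher); the cup's place
- dish: round shallow steel parts dish held to the bench by its magnet (it does not move): 42 mm tall, 112 mm outside diameter at the foot, 136 mm at the rim, wall and floor 3 mm; origin at the centre of its underside
- nut0: chunky square steel nut, 15 by 15 mm and 14 mm tall, 20 g, smooth plated (slides easily: friction about 0.3); origin at its centre, z along its bore; starts in the cup; 4 to 6 of the six nuts are present
- nut1: chunky square steel nut, 15 by 15 mm and 14 mm tall, 20 g, smooth plated (slides easily: friction about 0.3); origin at its centre, z along its bore; starts in the cup; 4 to 6 of the six nuts are present
- nut2: chunky square steel nut, 15 by 15 mm and 14 mm tall, 20 g, smooth plated (slides easily: friction about 0.3); origin at its centre, z along its bore; starts in the cup; 4 to 6 of the six nuts are present
- nut3: chunky square steel nut, 15 by 15 mm and 14 mm tall, 20 g, smooth plated (slides easily: friction about 0.3); origin at its centre, z along its bore; starts in the cup; 4 to 6 of the six nuts are present
- nut4: chunky square steel nut, 15 by 15 mm and 14 mm tall, 20 g, smooth plated (slides easily: friction about 0.3); origin at its centre, z along its bore; starts in the cup; 4 to 6 of the six nuts are present
- nut5: chunky square steel nut, 15 by 15 mm and 14 mm tall, 20 g, smooth plated (slides easily: friction about 0.3); origin at its centre, z along its bore; starts in the cup; 4 to 6 of the six nuts are present
- tray: long yellow plastic tray, fixed, open on top: 90 mm (its x) by 190 mm (its y), 40 mm tall, walls and floor 4 mm; origin at the centre of its underside; for the bolts
- bin: square yellow plastic bin, fixed, open on top: 130 by 130 mm, 45 mm tall, walls and floor 4 mm; origin at the centre of its underside; for the brackets; tray and bin may change places from start to start
- bolt0: dark square-head bolt lying on the bench, 62 mm long, 65 g: head 18 by 18 mm, 10 mm long; shank 11 mm diameter, 52 mm long; origin on its axis at the centre of mass, 24 mm from the head's outer face, about 8 mm above the bench when lying; x points from head to tip (level when it lies, the axis sloping 4 degrees down to the tip); 5 or 6 of the six bolts and brackets are present
- bolt1: dark square-head bolt lying on the bench, 62 mm long, 65 g: head 18 by 18 mm, 10 mm long; shank 11 mm diameter, 52 mm long; origin on its axis at the centre of mass, 24 mm from the head's outer face, about 8 mm above the bench when lying; x points from head to tip (level when it lies, the axis sloping 4 degrees down to the tip); 5 or 6 of the six bolts and brackets are present
- bolt2: dark square-head bolt lying on the bench, 62 mm long, 65 g: head 18 by 18 mm, 10 mm long; shank 11 mm diameter, 52 mm long; origin on its axis at the centre of mass, 24 mm from the head's outer face, about 8 mm above the bench when lying; x points from head to tip (level when it lies, the axis sloping 4 degrees down to the tip); 5 or 6 of the six bolts and brackets are present
- bracket0: steel angle bracket (an L), 30 mm wide along its y, 6 mm thick, 70 g: foot leg 38 mm long along its x, upright leg on the foot's +x end (x = 13 to 19 mm), 38 mm tall over all; origin at the centre of the foot leg's underside, z along the upright leg; starts standing on its foot; 5 or 6 of the six bolts and brackets are present
- bracket1: steel angle bracket (an L), 30 mm wide along its y, 6 mm thick, 70 g: foot leg 38 mm long along its x, upright leg on the foot's +x end (x = 13 to 19 mm), 38 mm tall over all; origin at the centre of the foot leg's underside, z along the upright leg; starts standing on its foot; 5 or 6 of the six bolts and brackets are present
- bracket2: steel angle bracket (an L), 30 mm wide along its y, 6 mm thick, 70 g: foot leg 38 mm long along its x, upright leg on the foot's +x end (x = 13 to 19 mm), 38 mm tall over all; origin at the centre of the foot leg's underside, z along the upright leg; starts standing on its foot; 5 or 6 of the six bolts and brackets are present
- tape_roll: roll of paper tape lying flat, 90 mm across, 24 mm high; bystander; origin at the centre of its underside
- wrench: steel open wrench, 160 mm long; bystander beyond the yellow containers; origin under its middle, x along it
- screwdriver: red-handled screwdriver, 190 mm long; bystander beyond the cup and dish; origin under its middle, x along it

How it is judged:
On the way:
1. the cup is tipped well over (past 70 degrees), off the bench, with its foot within 15 cm of the dish's centre (angle between cup's own z axis and vertical above 1.22 rad and horizontal distance between cup and dish below 0.15 m and z of cup in the frame of dish above 0.05 m), for 0.2 s.
At the end, for the whole second after the job is handed in: Every nut present is in the dish (centre within 64 mm of its axis, below its rim), every bolt in the long tray and every bracket in the square bin (origin between the walls, below the rim), all at rest; the cup stands upright (0.1 rad) on the mat, within 30 mm of its centre (horizontal distance between each of nut0, nut1, nut2, nut3, nut4, nut5 and dish below 0.064 m and z of each of nut0, nut1, nut2, nut3, nut4, nut5 in the frame of dish below 0.042 m and linear speed of each of nut0, nut1, nut2, nut3, nut4, nut5, bolt0, bolt1, bolt2, bracket0, bracket1, bracket2, cup below 0.03 m/s and x of bolt0 in the frame of tray between -0.042 and 0.042 m and y of bolt0 in the frame of tray between -0.092 and 0.092 m and z of each of bolt0, bolt1, bolt2 in the frame of tray below 0.04 m and x of bolt1 in the frame of tray between -0.042 and 0.042 m and y of bolt1 in the frame of tray between -0.092 and 0.092 m and x of bolt2 in the frame of tray between -0.042 and 0.042 m and y of bolt2 in the frame of tray between -0.092 and 0.092 m and x of bracket0 in the frame of bin between -0.062 and 0.062 m and y of bracket0 in the frame of bin between -0.062 and 0.062 m and z of each of bracket0, bracket1, bracket2 in the frame of bin below 0.045 m and x of bracket1 in the frame of bin between -0.062 and 0.062 m and y of bracket1 in the frame of bin between -0.062 and 0.062 m and x of bracket2 in the frame of bin between -0.062 and 0.062 m and y of bracket2 in the frame of bin between -0.062 and 0.062 m and horizontal distance between cup and mat below 0.03 m and angle between cup's own z axis and vertical below 0.1 rad and z of cup in the frame of mat below 0.009 m); the robot touches nothing.
It fails at once if the tape roll, wrench or screwdriver is pushed more than 40 mm from where it lay (distance of any of tape_roll, wrench, screwdriver from where it was at the start of the episode above 0.04 m).
Of nut3, nut4, nut5 only 1 to 3 are there at a start; the rules pass over those that are not, and their reading is None.
Of bolt0, bolt1, bolt2, bracket0, bracket1, bracket2 only 5 to 6 are there at a start; the rules pass over those that are not, and their reading is None.
At some moment in a run one of bolt0, bolt1, bolt2, bracket0, bracket1, bracket2 may be knocked a few centimetres aside while the robot is not near it.
It also fails if it takes over 200 s, if anything falls off the work surface, if the arm or the gripper's body presses on something with over 40 N, if the wrist force passes 120 N, or if a joint passes its speed limit or range.

## Working session

There is one attempt and no reset: what is moved stays moved. The work goes in short steps, Python scripts to look and compute and a tool call to move; the robot and the scene stay as the last step left them, time stands still between calls to the robot, and variables do not carry over. Pictures are saved under pics/ and viewed, at most 14 in all, crops included, and the job is handed in when it is done.

Besides the shell and the picture viewer there is one more tool, called after ">>>" as name(argument=value, ...) on one line, values as JSON. servo_tool: Moves the arm, as the interface text tells. Its arguments: {"type":"object","properties":{"motion":{"type":"array"},"grip_force":{"type":"number"}},"required":["motion"]}

```bash
mkdir -p pics; ls; python3 - <<'E'
from station import bot
import cv2
print(bot.tcp_to_grasp); o=bot.get_obs(); print({k:o[k] for k in('t','eef_pos','tool_rot','gripper_width')})
for n in('top','scene'):
    c=bot.read_camera(n); cv2.imwrite(f'pics/{n}0.png',c['img'][:,:,::-1]); print(n,c['K'].round(1).tolist(),c['pose'].round(4).tolist())
E
```

```text
pics
0.0187
{'t': 0.0, 'eef_pos': array([ 0.18817674, -0.64761851,  0.23030757]), 'tool_rot': array([-9.03744729e-04,  9.90017771e-01,  1.40939554e-01, -1.98445369e-04]), 'gripper_width': 0.9984070465931052}
top [[538.6, 0.0, 280.3], [0.0, 538.6, 207.6], [0.0, 0.0, 1.0]] [[-0.0235, -0.989, 0.1458, 0.422], [-0.9994, 0.0267, 0.0205, 0.0022], [-0.0242, -0.1452, -0.9891, 1.2693], [0.0, 0.0, 0.0, 1.0]]
scene [[385.5, 0.0, 278.3], [0.0, 385.5, 205.3], [0.0, 0.0, 1.0]] [[0.7746, 0.4768, -0.4156, 0.9849], [0.6325, -0.5856, 0.5069, -0.4386], [-0.0017, -0.6555, -0.7552, 0.7135], [0.0, 0.0, 0.0, 1.0]]
```

View pics/top0.png

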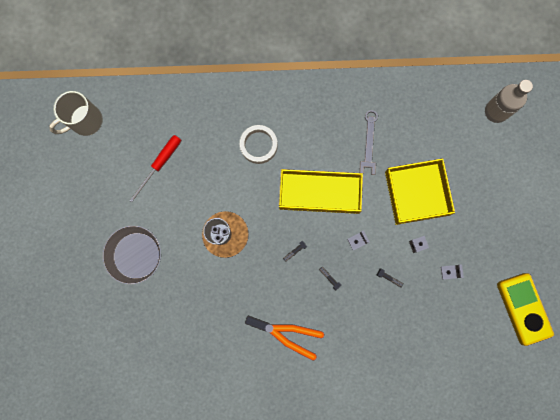

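View pics/scene0.png

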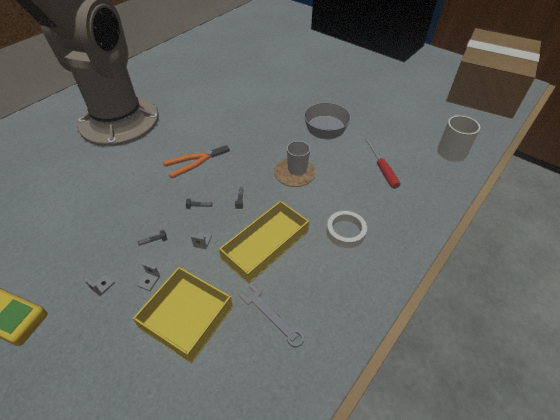

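```bash
cat > h.py <<'E'
import numpy as np, cv2
from station import bot
from scipy.spatial.transform import Rotation as R
def ray(c,uv,z):
    uv=np.atleast_2d(uv).astype(float)
    d=np.c_[uv,np.ones(len(uv))]@np.linalg.inv(c['K']).T@c['pose'][:3,:3].T
    o=c['pose'][:3,3]
    return (o+d*((z-o[2])/d[:,2])[:,None]).round(4)
def proj(c,P):
    P=np.atleast_2d(P); q=(P-c['pose'][:3,3])@c['pose'][:3,:3]@c['K'].T
    return q[:,:2]/q[:,2:]
def crop(img,u0,v0,u1,v1,s): return cv2.resize(img[v0:v1,u0:u1],None,fx=s,fy=s,interpolation=cv2.INTER_CUBIC)
def tool():
    o=bot.get_obs(); w,x,y,z=o['tool_rot']; return o, R.from_quat([x,y,z,w])
def go(*targets):
    """targets: (pos, closing-yaw deg or Rotation). prints shift & rotvec(5deg units) from current pose"""
    o,r=tool(); print('t',round(o['t'],2),'pos',o['eef_pos'].round(4),'w',round(o['gripper_width'],3),'gf',np.round(o['grasp_force'],1),'F',o['contact_force'].round(1),'yaw',np.degrees(np.arctan2(*r.as_matrix()[1::-1,1])).round(1))
    for p,y in targets:
        if not isinstance(y,R): y=down(y)
        s=r.inv().apply(np.array(p)-o['eef_pos']); t=(r.inv()*y).as_rotvec()
        print(s.round(4),(np.degrees(t)/5).round(2))
def down(yaw):
    """tool down, y axis at heading yaw(deg); half turn chosen near current"""
    _,r=tool(); best=None
    for k in(0,180):
        a=np.radians(yaw+k); yy=np.array([np.cos(a),np.sin(a),0]); zz=np.array([0,0,-1.]); xx=np.cross(yy,zz)
        c=R.from_matrix(np.c_[xx,yy,zz]); m=(r.inv()*c).magnitude()
        if best is None or m<best[0]: best=(m,c)
    return best[1]
E
python3 - <<'E'
from h import *
i=cv2.imread('pics/top0.png')
a=crop(i,270,218,476,300,3.88); a=cv2.resize(a,(800,318)); b=crop(i,95,205,255,290,3.3)
o=np.zeros((600,800,3),np.uint8); o[:318]=a; o[318:318+b.shape[0],:b.shape[1]]=b
cv2.imwrite('pics/z0.png',o)
E
```

```text
(no output)
```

View pics/z0.png

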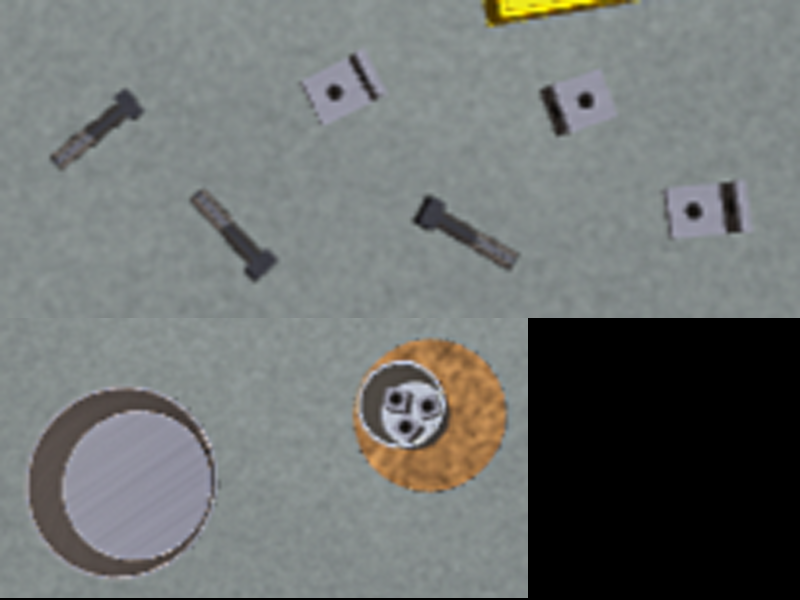

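```bash
python3 - <<'E'
from h import *
c=bot.read_camera('top'); np.savez('top.npz',K=c['K'],pose=c['pose'])
A=lambda p:np.array(p)/[3.883,3.878]+[270,218]
B=lambda p:(np.array(p)-[0,318])/3.3+[95,205]
for n,h,t in(('A',(133,98),(57,163)),('B',(265,272),(200,193)),('C',(425,207),(515,262))):
    P=ray(c,[A(h),A(t)],.008); d=(P[1]-P[0])[:2]; L=np.hypot(*d); print(n,'len',L.round(4),'grasp',(P[0,:2]+d/L*.026).round(4),'heading',np.degrees(np.arctan2(d[1],d[0])).round(1))
# brackets: foot corners guess at far end (z .006), holes, upright strips
for n,hole,s0,s1,zs in(('a',(335,92),(351,57),(377,100),.022),('b',(586,100),(545,88),(564,134),.019),('c',(693,211),(729,182),(734,233),.022)):
    H=ray(c,[A(hole)],.006)[0]; S=ray(c,[A(s0),A(s1)],zs); m=S.mean(0); print(n,'hole',H[:2],'upr mid',m[:2],'width',np.linalg.norm(S[1]-S[0]).round(4),'plate heading',np.degrees(np.arctan2(*(S[1]-S[0])[1::-1])).round(1),'hole->upr',np.linalg.norm((m-H)[:2]).round(4),np.degrees(np.arctan2(*(m-H)[1::-1])).round(1))
print('mat',ray(c,[B((430,415)),B((354,415)),B((507,415)),B((430,338)),B((430,492))],.004)[:,:2].tolist())
print('cup rim',ray(c,[B((403,405)),B((358,405)),B((449,405)),B((403,360)),B((403,450))],.076)[:,:2].tolist())
print('dish rim',ray(c,[B((122,482)),B((29,482)),B((215,482)),B((122,388)),B((122,577))],.042)[:,:2].tolist())
T=ray(c,[(281,170),(362,173),(361,212),(280,210)],.04);print('tray',T[:,:2].tolist(),T.mean(0),np.linalg.norm(np.diff(T,axis=0),axis=1))
T=ray(c,[(387,167),(444,159),(455,213),(397,223)],.045);print('bin',T[:,:2].tolist(),T.mean(0),np.linalg.norm(np.diff(T,axis=0),axis=1))
go()
E
```

```text
A len 0.0602 grasp [ 0.5054 -0.0056] heading 129.0
B len 0.0604 grasp [ 0.4366 -0.0853] heading 37.8
C len 0.0617 grasp [ 0.4381 -0.2196] heading -123.2
a hole [ 0.5225 -0.1477] upr mid [ 0.5289 -0.1633] width 0.0296 plate heading -151.4 hole->upr 0.0169 -67.7
b hole [ 0.5139 -0.2978] upr mid [ 0.5069  -0.27565] width 0.0293 plate heading -160.6 hole->upr 0.0232 107.5
c hole [ 0.4461 -0.357 ] upr mid [ 0.4473 -0.3751] width 0.0298 plate heading -178.5 hole->upr 0.0181 -86.2
mat [[0.5479, 0.1599], [0.5493, 0.2145], [0.5465, 0.1046], [0.6036, 0.1594], [0.4929, 0.1603]]
cup rim [[0.548, 0.1691], [0.5488, 0.1997], [0.5472, 0.138], [0.5787, 0.1689], [0.5175, 0.1693]]
dish rim [[0.503, 0.3698], [0.5046, 0.4348], [0.5014, 0.3049], [0.5686, 0.3709], [0.4377, 0.3687]]
tray [[0.6916, 0.0239], [0.6791, -0.1639], [0.5878, -0.1574], [0.5975, 0.0284]] [ 0.639   -0.06725  0.04   ] [0.18821554 0.09153109 0.18605303]
bin [[0.6905, -0.2214], [0.7056, -0.3535], [0.5791, -0.3699], [0.5597, -0.2373]] [ 0.633725 -0.295525  0.045   ] [0.13296022 0.12755865 0.13401164]
t 0.15 pos [ 0.1882 -0.6478  0.2305] w 1.0 gf 0.0 F [-0.1  0.6  0.7] yaw -73.8
```

```bash
python3 - <<'E'
from h import *
p=[.4475,-.378]
go((p+[.09],-87),(p+[.013],-87))
E
```

```text
t 0.15 pos [ 0.1882 -0.6478  0.2305] w 1.0 gf 0.0 F [-0.1  0.6  0.7] yaw -73.8
[ 0.3243 -0.1865  0.1408] [-0.02  0.    2.64]
[ 0.3243 -0.1864  0.2178] [-0.02  0.    2.64]
```

>>> servo_tool(motion=[[[0.324,-0.1865,0.14,0,0,2.64,0.6],[0.324,-0.1865,0.14,0,0,2.64,0.6],[0.324,-0.1865,0.14,0,0,2.64,0.6],[0.324,-0.1865,0.14,0,0,2.64,0.6],[0.324,-0.1865,0.14,0,0,2.64,0.6],[0.324,-0.1865,0.14,0,0,2.64,0.6],[0.324,-0.1865,0.14,0,0,2.64,0.6],[0.324,-0.1865,0.14,0,0,2.64,0.6],[0.324,-0.1865,0.14,0,0,2.64,0.6],[0.324,-0.1865,0.14,0,0,2.64,0.6],[0.324,-0.1865,0.14,0,0,2.64,0.6],[0.324,-0.1865,0.14,0,0,2.64,0.6],[0.324,-0.1865,0.14,0,0,2.64,0.6],[0.324,-0.1865,0.14,0,0,2.64,0.6]]], grip_force=40)

```text
t: 1.32
eef_pos: [0.4463, -0.3804, 0.0917]
tool_rot: [0.001, 1.0, 0.025, -0.0]
contact_force: [0.0, 0.0, 0.2]
gripper_width: 0.599
grasp_force: 0.0
```

```bash
python3 - <<'E'
from h import *
c=bot.read_camera('wrist'); cv2.imwrite('pics/w1.png',c['img'][:,:,::-1])
print(bot.get_obs()['q'].round(3))
print(proj(c,[[.4475,-.378,.038],[.4475,-.378,.006]]))
p=[.4475,-.378]
go((p+[.09],-87),(p+[.013],-87))
E
```

```text
[ 0.616  0.499 -0.022  1.887  0.016  0.755 -0.936]
[[273.83800061 231.04011549]
 [274.35799713 215.99359567]]
t 1.37 pos [ 0.4464 -0.3804  0.0917] w 0.601 gf 0.0 F [ 0.3 -0.   0. ] yaw -87.2
[ 0.0013 -0.0024  0.0017] [ 0.01  0.   -0.03]
[ 0.0013 -0.0025  0.0787] [ 0.01  0.   -0.03]
```

View pics/w1.png

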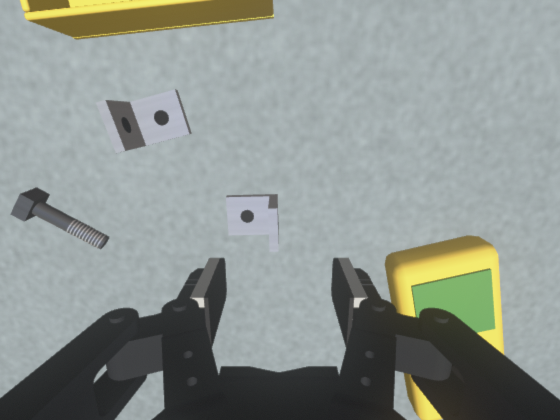

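>>> servo_tool(motion=[[[0.001,-0.002,0.04,0,0,0,0.6],[0.001,-0.002,0.078,0,0,0,0.6],[0.001,-0.002,0.078,0,0,0,0.6],[0.001,-0.002,0.078,0,0,0,0],[0.001,-0.002,0.078,0,0,0,0],[0.001,-0.002,0.078,0,0,0,0],[0.001,-0.002,0.078,0,0,0,0],[0.001,-0.002,0.078,0,0,0,0],[0.001,-0.002,0.078,0,0,0,0],[0.001,-0.002,0.078,0,0,0,0],[0.001,-0.002,0.078,0,0,0,0],[0.001,-0.002,0.04,0,0,0,0],[0.001,-0.002,0.0,0,0,0,0],[0.001,-0.002,-0.02,0,0,0,0],[0.001,-0.002,-0.02,0,0,0,0]]], grip_force=40)

```text
t: 2.62
eef_pos: [0.4515, -0.379, 0.1177]
tool_rot: [0.003, 1.0, 0.026, 0.004]
contact_force: [1.9, -0.3, 0.5]
gripper_width: 0.059
grasp_force: 42.8
```

```bash
python3 - <<'E'
from h import *
go(([.655,-.32,.11],-82),([.655,-.32,.035],-82),([.61,-.275,.11],-82),([.61,-.275,.035],-82), ([.508,-.2785,.10],109),([.508,-.2785,.013],109))
E
```

```text
t 2.62 pos [ 0.4515 -0.379   0.1177] w 0.059 gf 42.8 F [ 1.9 -0.3  0.5] yaw -87.0
[ 0.2063 -0.0484  0.0091] [ 0.08 -0.09 -1.  ]
[ 0.2056 -0.0489  0.0841] [ 0.08 -0.09 -1.  ]
[ 0.1637 -0.0957  0.0084] [ 0.08 -0.09 -1.  ]
[ 0.163  -0.0962  0.0834] [ 0.08 -0.09 -1.  ]
[ 0.0615 -0.0976  0.0175] [ 0.09 -0.09 -3.2 ]
[ 0.0608 -0.0982  0.1045] [ 0.09 -0.09 -3.2 ]
```

>>> servo_tool(motion=[[[0.223,-0.057,0.009,0,0,-1.0,0],[0.223,-0.057,0.009,0,0,-1.0,0],[0.223,-0.057,0.009,0,0,-1.0,0],[0.223,-0.057,0.009,0,0,-1.0,0],[0.223,-0.057,0.009,0,0,-1.0,0],[0.223,-0.057,0.009,0,0,-1.0,0],[0.223,-0.057,0.009,0,0,-1.0,0],[0.223,-0.057,0.05,0,0,-1.0,0],[0.223,-0.057,0.09,0,0,-1.0,0],[0.223,-0.057,0.094,0,0,-1.0,0],[0.223,-0.057,0.094,0,0,-1.0,0],[0.223,-0.057,0.094,0,0,-1.0,0.25],[0.223,-0.057,0.094,0,0,-1.0,0.25],[0.223,-0.057,0.05,0,0,-1.0,0.25],[0.223,-0.057,0.01,0,0,-1.0,0.25],[0.1,-0.09,0.01,0,0,-3.2,0.6],[0.1,-0.09,0.01,0,0,-3.2,0.6],[0.0615,-0.0976,0.0175,0,0,-3.2,0.6],[0.0615,-0.0976,0.0175,0,0,-3.2,0.6],[0.0615,-0.0976,0.0175,0,0,-3.2,0.6]]])

```text
t: 4.28
eef_pos: [0.4915, -0.2741, 0.0913]
tool_rot: [-0.003, 0.987, 0.163, -0.007]
contact_force: [-0.5, 0.2, -1.8]
gripper_width: 0.599
grasp_force: 0.0
```

```bash
python3 - <<'E'
from h import *
go(([.508,-.2785,.10],109),([.508,-.2785,.013],109),([.597,-.280,.12],97),([.597,-.28,.025],97),([.530,-.166,.1],-62))
E
```

```text
t 4.28 pos [ 0.4915 -0.2741  0.0913] w 0.599 gf 0.0 F [-0.5  0.2 -1.8] yaw -71.2
[ 0.0141  0.0094 -0.009 ] [-0.09  0.14 -0.04]
[0.0152 0.0101 0.078 ] [-0.09  0.14 -0.04]
[ 0.0976  0.0394 -0.0303] [-0.08  0.15  2.36]
[0.0988 0.0401 0.0647] [-0.08  0.15  2.36]
[ 0.0712 -0.09   -0.0089] [-0.1   0.13 -1.84]
```

>>> servo_tool(motion=[[[0,0,0,0,0,0,0.6],[0,0,0,0,0,0,0.6],[0,0,0,0,0,0,0.6],[0,0,0,0,0,0,0.6],[0,0,0,0,0,0,0.6]]])

```text
t: 4.7
eef_pos: [0.5061, -0.276, 0.094]
tool_rot: [0.0, 0.986, 0.165, 0.001]
contact_force: [-0.1, -0.5, -0.3]
gripper_width: 0.606
grasp_force: 0.0
```

```bash
python3 - <<'E'
from h import *
go(([.508,-.2785,.10],109),([.508,-.2785,.013],109),([.597,-.280,.12],97),([.597,-.28,.025],97),([.530,-.166,.1],-62))
E
```

```text
t 4.7 pos [ 0.5061 -0.276   0.094 ] w 0.606 gf 0.0 F [-0.1 -0.5 -0.3] yaw -71.0
[ 0.001  0.003 -0.006] [ 0.01 -0.01  0.01]
[0.0009 0.0029 0.081 ] [ 0.01 -0.01  0.01]
[ 0.0847  0.0334 -0.0259] [ 0.01 -0.01  2.41]
[0.0846 0.0334 0.0691] [ 0.01 -0.01  2.41]
[ 0.0585 -0.0962 -0.006 ] [ 0.01 -0.01 -1.79]
```

>>> servo_tool(motion=[[[0.001,0.003,0.04,0,0,0,0.6],[0.001,0.003,0.081,0,0,0,0.6],[0.001,0.003,0.081,0,0,0,0.6],[0.001,0.003,0.081,0,0,0,0.6],[0.001,0.003,0.081,0,0,0,0],[0.001,0.003,0.081,0,0,0,0],[0.001,0.003,0.081,0,0,0,0],[0.001,0.003,0.081,0,0,0,0],[0.001,0.003,0.081,0,0,0,0],[0.001,0.003,0.081,0,0,0,0],[0.001,0.003,0.04,0,0,0,0],[0.001,0.003,-0.0,0,0,0,0],[0.001,0.003,-0.026,0,0,0,0],[0.04,0.015,-0.026,0,0,1.2,0],[0.0847,0.0334,-0.026,0,0,2.4,0],[0.0847,0.0334,-0.026,0,0,2.4,0],[0.0847,0.0334,-0.026,0,0,2.4,0],[0.0847,0.0334,-0.026,0,0,2.4,0],[0.0847,0.0334,-0.026,0,0,2.4,0]]])

```text
t: 6.28
eef_pos: [0.5943, -0.2803, 0.1198]
tool_rot: [0.0, 0.998, 0.061, -0.001]
contact_force: [-0.2, -0.5, -2.0]
gripper_width: 0.058
grasp_force: 40.2
```

```bash
python3 - <<'E'
from h import *
go(([.597,-.280,.12],97),([.597,-.28,.025],97),([.530,-.166,.12],-62))
E
```

```text
t 6.28 pos [ 0.5943 -0.2803  0.1198] w 0.058 gf 40.2 F [-0.2 -0.5 -2. ] yaw -83.0
[ 0.0028  0.     -0.0002] [-0.    0.01 -0.  ]
[0.0029 0.     0.0948] [-0.    0.01 -0.  ]
[-4.990e-02 -1.213e-01 -1.000e-04] [-0.    0.01 -4.2 ]
```

>>> servo_tool(motion=[[[0.002,0,0.04,0,0,0,0],[0.002,0,0.08,0,0,0,0],[0.002,0,0.095,0,0,0,0],[0.002,0,0.095,0,0,0,0],[0.002,0,0.095,0,0,0,0.25],[0.002,0,0.095,0,0,0,0.25],[0.002,0,0.095,0,0,0,0.25],[0.002,0,0.05,0,0,0,0.25],[0.002,0,0.01,0,0,0,0.25],[-0.015,-0.04,0,0,0,-1.4,0.6],[-0.035,-0.08,0,0,0,-2.8,0.6],[-0.05,-0.121,0,0,0,-4.2,0.6],[-0.05,-0.121,0,0,0,-4.2,0.6],[-0.05,-0.121,0,0,0,-4.2,0.6],[-0.05,-0.121,0,0,0,-4.2,0.6],[-0.05,-0.121,0,0,0,-4.2,0.6],[-0.05,-0.121,0,0,0,-4.2,0.6]]])

```text
t: 7.7
eef_pos: [0.5321, -0.1677, 0.1202]
tool_rot: [0.001, 0.971, 0.241, 0.0]
contact_force: [0.0, 0.0, 0.5]
gripper_width: 0.598
grasp_force: 0.0
```

```bash
python3 - <<'E'
from h import *
go(([.530,-.166,.013],-62),([.636,-.315,.12],-83),([.636,-.315,.025],-83))
c=bot.read_camera('wrist'); cv2.imwrite('pics/w2.png',c['img'][:,:,::-1])
E
```

```text
t 7.7 pos [ 0.5321 -0.1677  0.1202] w 0.598 gf 0.0 F [0.  0.  0.5] yaw -62.1
[-0.0011 -0.0026  0.1072] [ 0.02 -0.01 -0.03]
[0.0231 0.1788 0.0005] [ 0.01 -0.01  4.17]
[0.023  0.1787 0.0955] [ 0.01 -0.01  4.17]
```

View pics/w2.png

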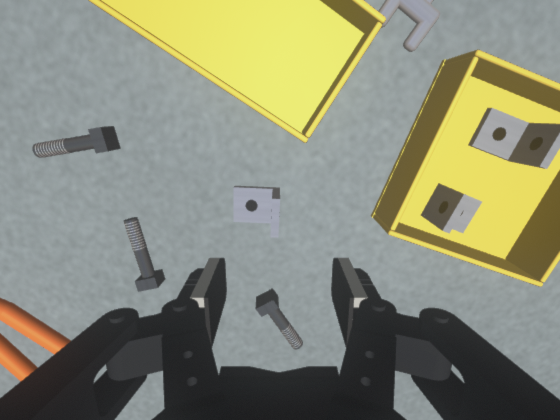

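>>> servo_tool(motion=[[[0,-0.0025,0.04,0,0,0,0.6],[0,-0.0025,0.08,0,0,0,0.6],[0,-0.0025,0.107,0,0,0,0.6],[0,-0.0025,0.107,0,0,0,0.6],[0,-0.0025,0.107,0,0,0,0],[0,-0.0025,0.107,0,0,0,0],[0,-0.0025,0.107,0,0,0,0],[0,-0.0025,0.107,0,0,0,0],[0,-0.0025,0.107,0,0,0,0],[0,-0.0025,0.107,0,0,0,0],[0,-0.0025,0.06,0,0,0,0],[0,-0.0025,0.02,0,0,0,0],[0.005,0.04,0,0,0,1,0],[0.01,0.08,0,0,0,2,0],[0.015,0.12,0,0,0,3,0],[0.023,0.16,0,0,0,4.2,0],[0.023,0.179,0,0,0,4.2,0],[0.023,0.179,0,0,0,4.2,0],[0.023,0.179,0,0,0,4.2,0],[0.023,0.179,0,0,0,4.2,0]]])

```text
t: 9.42
eef_pos: [0.6352, -0.312, 0.1199]
tool_rot: [-0.001, 0.998, 0.062, -0.0]
contact_force: [-0.6, -0.7, -1.4]
gripper_width: 0.065
grasp_force: 41.1
```

```bash
python3 - <<'E'
from h import *
go(([.636,-.315,.12],-83),([.636,-.315,.025],-83),([.4381,-.2196,.12],-33))
E
```

```text
t 9.42 pos [ 0.6352 -0.312   0.1199] w 0.065 gf 41.1 F [-0.6 -0.7 -1.4] yaw -82.9
[ 0.0005  0.0031 -0.0002] [-0.01  0.    0.01]
[0.0005 0.0032 0.0948] [-0.01  0.    0.01]
[-1.842e-01 -1.159e-01  1.000e-04] [-0.01 -0.   -9.99]
```

>>> servo_tool(motion=[[[0,0.002,0.04,0,0,0,0],[0,0.002,0.08,0,0,0,0],[0,0.002,0.093,0,0,0,0],[0,0.002,0.093,0,0,0,0],[0,0.002,0.093,0,0,0,0.25],[0,0.002,0.093,0,0,0,0.25],[0,0.002,0.093,0,0,0,0.25],[0,0.002,0.05,0,0,0,0.25],[0,0.002,0.01,0,0,0,0.25],[-0.035,-0.02,0,0,0,-1.4,0.5],[-0.07,-0.04,0,0,0,-2.8,0.5],[-0.1,-0.07,0,0,0,-4.2,0.5],[-0.14,-0.09,0,0,0,-5.6,0.5],[-0.184,-0.116,0,0,0,-7,0.5],[-0.184,-0.116,0,0,0,-8.4,0.5],[-0.184,-0.116,0,0,0,-10,0.5],[-0.184,-0.116,0,0,0,-10,0.5],[-0.184,-0.116,0,0,0,-10,0.5],[-0.184,-0.116,0,0,0,-10,0.5],[-0.184,-0.116,0,0,0,-10,0.5]]])

```text
t: 11.08
eef_pos: [0.4397, -0.2207, 0.1201]
tool_rot: [0.0, 0.879, 0.476, 0.0]
contact_force: [-0.7, -0.2, -0.4]
gripper_width: 0.5
grasp_force: 0.0
```

```bash
python3 - <<'E'
from h import *
go(([.4381,-.2196,.004],-33),([.639,-.067,.12],3.5),([.639,-.067,.12],-176))
c=bot.read_camera('wrist'); cv2.imwrite('pics/w3.png',c['img'][:,:,::-1]); print(proj(c,[.4381,-.2196,.008]))
E
```

```text
t 11.08 pos [ 0.4397 -0.2207  0.1201] w 0.5 gf 0.0 F [-0.7 -0.2 -0.4] yaw -33.1
[ 0.     -0.0021  0.1161] [ 0.01 -0.   -0.03]
[0.2377 0.0828 0.0003] [ 0.01  0.   -7.33]
[0.2377 0.0828 0.0003] [ 0.01  0.   -7.43]
[[275.55063833 207.07380419]]
```

View pics/w3.png

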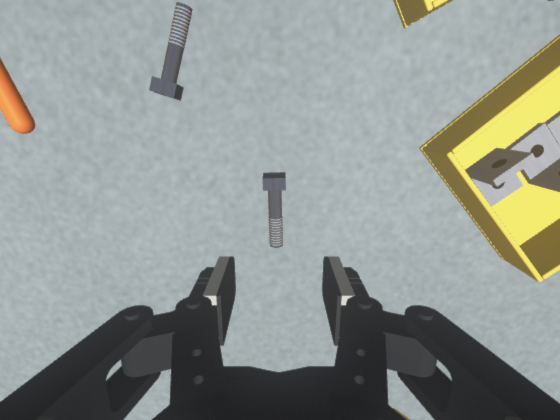

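>>> servo_tool(motion=[[[0,-0.002,0.04,0,0,0,0.5],[0,-0.002,0.08,0,0,0,0.5],[0,-0.002,0.11,0,0,0,0.5],[0,-0.002,0.116,0,0,0,0.5],[0,-0.002,0.116,0,0,0,0.5],[0,-0.002,0.116,0,0,0,0],[0,-0.002,0.116,0,0,0,0],[0,-0.002,0.116,0,0,0,0],[0,-0.002,0.116,0,0,0,0],[0,-0.002,0.116,0,0,0,0],[0,-0.002,0.116,0,0,0,0],[0,-0.002,0.07,0,0,0,0],[0,-0.002,0.03,0,0,0,0],[0,-0.002,0.0,0,0,0,0],[0,-0.002,0.0,0,0,0,0],[0,-0.002,0.0,0,0,0,0]]])

```text
t: 12.47
eef_pos: [0.4386, -0.2203, 0.1224]
tool_rot: [0.002, 0.879, 0.477, 0.002]
contact_force: [0.2, 0.9, -1.6]
gripper_width: 0.107
grasp_force: 39.3
```

```bash
python3 - <<'E'
from h import *
go(([.648,-.118,.12],-4),([.648,-.118,.014],-4),([.4366,-.0853,.12],-52))
E
```

```text
t 12.47 pos [ 0.4386 -0.2203  0.1224] w 0.107 gf 39.3 F [ 0.2  0.9 -1.6] yaw -33.0
[0.1999 0.1198 0.0032] [ 0.07  0.01 -5.81]
[0.1999 0.1192 0.1092] [ 0.07  0.01 -5.81]
[ 0.1121 -0.0753  0.0021] [ 0.06 -0.02  3.79]
```

>>> servo_tool(motion=[[[0.035,0.02,0.0,0,0,-1,0],[0.07,0.04,0.0,0,0,-2,0],[0.1,0.06,0.0,0,0,-3,0],[0.135,0.08,0.0,0,0,-4,0],[0.17,0.1,0.0,0,0,-5,0],[0.2,0.12,0.003,0,0,-5.8,0],[0.2,0.12,0.003,0,0,-5.8,0],[0.2,0.12,0.003,0,0,-5.8,0],[0.2,0.12,0.003,0,0,-5.8,0],[0.2,0.12,0.04,0,0,-5.8,0],[0.2,0.12,0.08,0,0,-5.8,0],[0.2,0.12,0.108,0,0,-5.8,0],[0.2,0.12,0.108,0,0,-5.8,0],[0.2,0.12,0.108,0,0,-5.8,0.27],[0.2,0.12,0.108,0,0,-5.8,0.27],[0.2,0.12,0.108,0,0,-5.8,0.27],[0.2,0.12,0.06,0,0,-5.8,0.27],[0.2,0.12,0.02,0,0,-5.8,0.27],[0.2,0.12,0.0,0,0,-5.8,0.27],[0.2,0.12,0.0,0,0,-5.8,0.27]]])

```text
t: 14.13
eef_pos: [0.6511, -0.1174, 0.1281]
tool_rot: [0.005, 0.732, 0.682, 0.004]
contact_force: [1.9, -0.2, -0.1]
gripper_width: 0.275
grasp_force: 0.0
```

>>> servo_tool(motion=[[[-0.04,0.01,0,0,0,1.4,0.5],[-0.08,0.02,0,0,0,2.8,0.5],[-0.12,0.03,0,0,0,4.2,0.5],[-0.16,0.04,0,0,0,5.6,0.5],[-0.2,0.04,0,0,0,7,0.5],[-0.2,0.04,0,0,0,8.4,0.5],[-0.2,0.04,0,0,0,9.6,0.5],[-0.2,0.04,0,0,0,9.6,0.5],[-0.2,0.04,0,0,0,9.6,0.5],[-0.2,0.04,0,0,0,9.6,0.5],[-0.2,0.04,0,0,0,9.6,0.5]]])

```text
t: 15.05
eef_pos: [0.6729, -0.3185, 0.1202]
tool_rot: [-0.0, 0.945, 0.327, 0.0]
contact_force: [0.3, -0.0, 0.0]
gripper_width: 0.502
grasp_force: 0.0
```

```bash
python3 - <<'E'
from h import *
go(([.4366,-.0853,.12],-52),([.4366,-.0853,.004],-52))
c=bot.read_camera('wrist'); cv2.imwrite('pics/w4.png',c['img'][:,:,::-1]); print(proj(c,[.4366,-.0853,.008]))
E
```

```text
t 15.05 pos [ 0.6729 -0.3185  0.1202] w 0.502 gf 0.0 F [ 0.3 -0.   0. ] yaw -51.8
[-4.150e-02 -3.294e-01  1.000e-04] [ 0.   -0.    0.04]
[-0.0416 -0.3294  0.1161] [ 0.   -0.    0.04]
[[-103.20162672  253.3786892 ]]
```

View pics/w4.png

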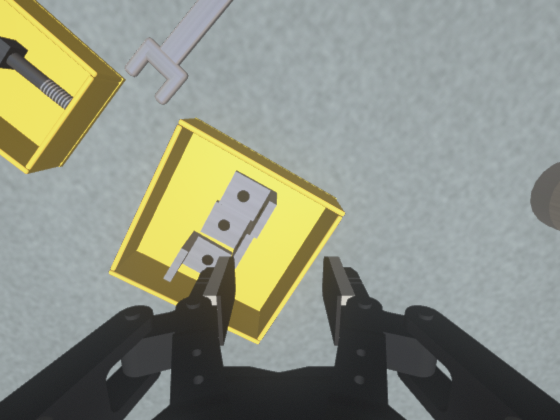

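>>> servo_tool(motion=[[[0,-0.04,0,0,0,0,0.5],[-0.01,-0.08,0,0,0,0,0.5],[-0.02,-0.12,0,0,0,0,0.5],[-0.02,-0.16,0,0,0,0,0.5],[-0.03,-0.2,0,0,0,0,0.5],[-0.03,-0.24,0,0,0,0,0.5],[-0.0415,-0.28,0,0,0,0,0.5],[-0.0415,-0.31,0,0,0,0,0.5],[-0.0415,-0.3294,0,0,0,0,0.5],[-0.0415,-0.3294,0,0,0,0,0.5],[-0.0415,-0.3294,0,0,0,0,0.5],[-0.0415,-0.3294,0,0,0,0,0.5],[-0.0415,-0.3294,0,0,0,0,0.5]]])

```text
t: 16.18
eef_pos: [0.4382, -0.0861, 0.12]
tool_rot: [0.0, 0.946, 0.325, 0.0]
contact_force: [0.2, -0.3, 0.6]
gripper_width: 0.498
grasp_force: 0.0
```

```bash
python3 - <<'E'
from h import *
go(([.4366,-.0853,.12],-52),([.4366,-.0853,.004],-52))
c=bot.read_camera('wrist'); i=c['img'][:,:,::-1]; cv2.imwrite('pics/w5.png',i)
t=cv2.imread('pics/top0.png'); t2=bot.read_camera('top')['img'][:,:,::-1]
# check bolt darkness near projected grasp
g=cv2.cvtColor(np.ascontiguousarray(i),cv2.COLOR_BGR2GRAY); m=(g[150:256,200:350]<95).astype(np.uint8)
n,l,s,ce=cv2.connectedComponentsWithStats(m); print(proj(c,[.4366,-.0853,.008])); print([(st[4],(cc+[200,150]).round(1)) for st,cc in zip(s[1:],ce[1:]) if st[4]>60])
E
```

```text
t 16.18 pos [ 0.4382 -0.0861  0.12  ] w 0.498 gf 0.0 F [ 0.2 -0.3  0.6] yaw -52.0
[-0.0007 -0.0016  0.    ] [ 0.01 -0.01 -0.01]
[-0.0008 -0.0017  0.116 ] [ 0.01 -0.01 -0.01]
[[275.79289994 208.23873588]]
[(np.int32(118), array([275.4, 222.7]))]
```

>>> servo_tool(motion=[[[0,-0.002,0.04,0,0,0,0.5],[0,-0.002,0.08,0,0,0,0.5],[0,-0.002,0.11,0,0,0,0.5],[0,-0.002,0.116,0,0,0,0.5],[0,-0.002,0.116,0,0,0,0.5],[0,-0.002,0.116,0,0,0,0],[0,-0.002,0.116,0,0,0,0],[0,-0.002,0.116,0,0,0,0],[0,-0.002,0.116,0,0,0,0],[0,-0.002,0.116,0,0,0,0],[0,-0.002,0.116,0,0,0,0],[0,-0.002,0.07,0,0,0,0],[0,-0.002,0.03,0,0,0,0],[0,-0.002,0.0,0,0,0,0],[0,-0.002,0.0,0,0,0,0],[0,-0.002,0.0,0,0,0,0],[0,-0.002,0.0,0,0,0,0]]])

```text
t: 17.7
eef_pos: [0.4356, -0.0839, 0.12]
tool_rot: [0.0, 0.946, 0.325, 0.0]
contact_force: [-0.2, -0.0, -0.7]
gripper_width: 0.105
grasp_force: 39.2
```

```bash
python3 - <<'E'
from h import *
go(([.625,-.066,.12],-4),([.625,-.066,.014],-4),([.5054,-.0056,.12],39))
E
```

```text
t 17.7 pos [ 0.4356 -0.0839  0.12  ] w 0.105 gf 39.2 F [-0.2 -0.  -0.7] yaw -52.0
[1.604e-01 1.024e-01 1.000e-04] [ 0.01  0.   -9.6 ]
[0.1603 0.1024 0.1061] [ 0.01  0.   -9.6 ]
[ 0.1033 -0.0188  0.    ] [ 0.00e+00 -1.00e-02  1.78e+01]
```

>>> servo_tool(motion=[[[0.035,0.02,0.0,0,0,-1.3,0],[0.07,0.04,0.0,0,0,-2.6,0],[0.1,0.06,0.0,0,0,-3.9,0],[0.135,0.08,0.0,0,0,-5.2,0],[0.16,0.1,0.0,0,0,-6.5,0],[0.16,0.1024,0,0,0,-7.8,0],[0.16,0.1024,0,0,0,-9.6,0],[0.16,0.1024,0,0,0,-9.6,0],[0.16,0.1024,0,0,0,-9.6,0],[0.16,0.1024,0,0,0,-9.6,0],[0.16,0.1024,0.04,0,0,-9.6,0],[0.16,0.1024,0.08,0,0,-9.6,0],[0.16,0.1024,0.106,0,0,-9.6,0],[0.16,0.1024,0.106,0,0,-9.6,0],[0.16,0.1024,0.106,0,0,-9.6,0.27],[0.16,0.1024,0.106,0,0,-9.6,0.27],[0.16,0.1024,0.106,0,0,-9.6,0.27],[0.16,0.1024,0.06,0,0,-9.6,0.27],[0.16,0.1024,0.02,0,0,-9.6,0.27],[0.16,0.1024,0.0,0,0,-9.6,0.27]]])

```text
t: 19.37
eef_pos: [0.6271, -0.0657, 0.1254]
tool_rot: [0.002, 0.731, 0.682, 0.002]
contact_force: [1.2, 0.0, 0.3]
gripper_width: 0.272
grasp_force: 0.0
```

```bash
python3 - <<'E'
from h import *
go(([.5054,-.0056,.12],39))
E
```

```text
t 19.37 pos [ 0.6271 -0.0657  0.1254] w 0.272 gf 0.0 F [1.2 0.  0.3] yaw -4.0
[ 0.0514 -0.1256  0.0047] [ 0.06  0.02 -8.6 ]
```

>>> servo_tool(motion=[[[0.012,-0.035,0,0,0,-1.3,0.5],[0.025,-0.07,0,0,0,-2.6,0.5],[0.04,-0.1,0,0,0,-4,0.5],[0.0514,-0.125,0,0,0,-5.3,0.5],[0.0514,-0.125,0,0,0,-6.6,0.5],[0.0514,-0.125,0,0,0,-8,0.5],[0.0514,-0.125,0,0,0,-8.6,0.5],[0.0514,-0.125,0,0,0,-8.6,0.5],[0.0514,-0.125,0,0,0,-8.6,0.5],[0.0514,-0.125,0,0,0,-8.6,0.5],[0.0514,-0.125,0,0,0,-8.6,0.5]]])

```text
t: 20.28
eef_pos: [0.504, -0.006, 0.1202]
tool_rot: [0.0, 0.431, 0.902, -0.0]
contact_force: [-0.2, -0.4, 0.1]
gripper_width: 0.502
grasp_force: 0.0
```

```bash
python3 - <<'E'
from h import *
go(([.5054,-.0056,.12],39),([.5054,-.0056,.004],39))
c=bot.read_camera('wrist'); i=np.ascontiguousarray(c['img'][:,:,::-1])
g=cv2.cvtColor(i,cv2.COLOR_BGR2GRAY); m=(g[150:256,200:350]<95).astype(np.uint8)
n,l,s,ce=cv2.connectedComponentsWithStats(m); print(proj(c,[.5054,-.0056,.008])); print([(st[4],(cc+[200,150]).round(1)) for st,cc in zip(s[1:],ce[1:]) if st[4]>60])
d=R.from_euler('z',129,degrees=True).apply([1,0,0]); print(proj(c,np.array([.5054,-.0056,.009])-d*.021))
E
```

```text
t 20.28 pos [ 0.504  -0.006   0.1202] w 0.502 gf 0.0 F [-0.2 -0.4  0.1] yaw 38.9
[-0.0005  0.0013  0.0002] [ 0.    0.01 -0.02]
[-0.0004  0.0013  0.1162] [ 0.    0.01 -0.02]
[[280.58760454 207.74492346]]
[(np.int32(86), array([280.2, 228.8]))]
[[280.57774265 231.98212087]]
```

>>> servo_tool(motion=[[[0,0.001,0.04,0,0,0,0.5],[0,0.001,0.08,0,0,0,0.5],[0,0.001,0.11,0,0,0,0.5],[0,0.001,0.116,0,0,0,0.5],[0,0.001,0.116,0,0,0,0.5],[0,0.001,0.116,0,0,0,0],[0,0.001,0.116,0,0,0,0],[0,0.001,0.116,0,0,0,0],[0,0.001,0.116,0,0,0,0],[0,0.001,0.116,0,0,0,0],[0,0.001,0.116,0,0,0,0],[0,0.001,0.07,0,0,0,0],[0,0.001,0.03,0,0,0,0],[0,0.001,0.0,0,0,0,0],[0,0.001,0.0,0,0,0,0],[0,0.001,0.0,0,0,0,0],[0,0.001,0.0,0,0,0,0]]])

```text
t: 21.75
eef_pos: [0.5044, -0.0059, 0.12]
tool_rot: [0.0, 0.431, 0.902, -0.0]
contact_force: [-0.1, -0.1, -1.2]
gripper_width: 0.101
grasp_force: 39.3
```

```bash
python3 - <<'E'
from h import *
go(([.6543,-.018,.12],-4),([.6543,-.018,.014],-4))
E
```

```text
t 21.75 pos [ 0.5044 -0.0059  0.12  ] w 0.101 gf 39.3 F [-0.1 -0.1 -1.2] yaw 39.0
[-1.037e-01  1.089e-01  1.000e-04] [0.   0.01 8.59]
[-0.1036  0.1089  0.1061] [0.   0.01 8.59]
```

>>> servo_tool(motion=[[[-0.025,0.025,0,0,0,1.3,0],[-0.05,0.05,0,0,0,2.6,0],[-0.075,0.08,0,0,0,4,0],[-0.104,0.109,0,0,0,5.4,0],[-0.104,0.109,0,0,0,6.8,0],[-0.104,0.109,0,0,0,8.6,0],[-0.104,0.109,0,0,0,8.6,0],[-0.104,0.109,0,0,0,8.6,0],[-0.104,0.109,0.04,0,0,8.6,0],[-0.104,0.109,0.08,0,0,8.6,0],[-0.104,0.109,0.106,0,0,8.6,0],[-0.104,0.109,0.106,0,0,8.6,0],[-0.104,0.109,0.106,0,0,8.6,0.27],[-0.104,0.109,0.106,0,0,8.6,0.27],[-0.104,0.109,0.106,0,0,8.6,0.27],[-0.104,0.109,0.06,0,0,8.6,0.27],[-0.104,0.109,0.02,0,0,8.6,0.27],[-0.104,0.109,-0.06,0,0,8.6,0.6],[-0.104,0.109,-0.12,0,0,8.6,0.6],[-0.104,0.109,-0.15,0,0,8.6,0.6]]])

```text
t: 23.42
eef_pos: [0.6547, -0.0175, 0.2256]
tool_rot: [0.001, 0.731, 0.682, 0.001]
contact_force: [0.5, 0.0, -0.8]
gripper_width: 0.601
grasp_force: 0.0
```

```bash
python3 - <<'E'
from h import *
print(bot.get_obs()['q'].round(3))
for p in (35,):
    for hd in (90,75):  # tool z heading
        e=np.radians(p);a=np.radians(hd); z=np.array([np.cos(e)*np.cos(a),np.cos(e)*np.sin(a),-np.sin(e)])
        for s in(1,-1):
            y=s*np.array([np.sin(a),-np.cos(a),0]); x=np.cross(y,z); r=R.from_matrix(np.c_[x,y,z])
            go(([.45,-.05,.28],r))
E
```

```text
[ 0.268  0.491 -0.473  1.588  0.241  1.119 -0.332]
t 23.42 pos [ 0.6547 -0.0175  0.2256] w 0.601 gf 0.0 F [ 0.5  0.  -0.8] yaw -4.0
[-0.0466 -0.2018 -0.0547] [ 0.4  11.   -0.72]
t 23.42 pos [ 0.6547 -0.0175  0.2256] w 0.601 gf 0.0 F [ 0.5  0.  -0.8] yaw -4.0
[-0.0466 -0.2018 -0.0547] [16.3  -0.59 31.31]
t 23.42 pos [ 0.6547 -0.0175  0.2256] w 0.601 gf 0.0 F [ 0.5  0.  -0.8] yaw -4.0
[-0.0466 -0.2018 -0.0547] [-1.04 10.96  2.04]
t 23.42 pos [ 0.6547 -0.0175  0.2256] w 0.601 gf 0.0 F [ 0.5  0.  -0.8] yaw -4.0
[-0.0466 -0.2018 -0.0547] [-15.7   -1.49 -30.16]
```

>>> servo_tool(motion=[[[0.01,-0.02,-0.02,0,1.2,0,1],[0.01,-0.04,-0.03,0,2.4,0,1],[0.01,-0.06,-0.03,0,3.6,-0.1,1],[0.01,-0.08,-0.03,0,4.8,-0.2,1],[0.01,-0.1,-0.03,0.1,6,-0.3,1],[0.01,-0.108,-0.03,0.2,7.2,-0.4,1],[0.01,-0.108,-0.03,0.3,8.4,-0.5,1],[0.01,-0.108,-0.03,0.4,9.6,-0.6,1],[0.01,-0.108,-0.03,0.4,11,-0.72,1],[0.01,-0.108,-0.03,0.4,11,-0.72,1],[0.01,-0.108,-0.03,0.4,11,-0.72,1],[0.01,-0.108,-0.03,0.4,11,-0.72,1],[0.01,-0.108,-0.03,0.4,11,-0.72,1],[0.01,-0.108,-0.03,0.4,11,-0.72,1],[0.01,-0.108,-0.03,0.4,11,-0.72,1]]])

```text
t: 24.67
eef_pos: [0.548, 0.0012, 0.2534]
tool_rot: [-0.326, 0.627, 0.628, 0.326]
contact_force: [0.2, -0.2, -0.6]
gripper_width: 0.998
grasp_force: 0.0
```

```bash
cat >> h.py <<'E'
def tilt(p,hd,roll=0):
    """tool z: p deg below horizontal, heading hd; y horizontal (to right of heading); then roll deg about tool z"""
    e=np.radians(p);a=np.radians(hd); z=np.array([np.cos(e)*np.cos(a),np.cos(e)*np.sin(a),-np.sin(e)])
    y=np.array([np.sin(a),-np.cos(a),0]); x=np.cross(y,z)
    return R.from_matrix(np.c_[x,y,z])*R.from_rotvec([0,0,np.radians(roll)])
E
python3 - <<'E'
from h import *
print(bot.get_obs()['q'].round(3)); o,r=tool(); print(r.as_matrix()[:,2].round(3),r.as_matrix()[:,1].round(3))
r=tilt(35,90); z=r.as_matrix()[:,2]; c=np.array([.548,.169,.05])
go((c+z*-.088,r),(c+z*.022,r))
E
```

```text
[ 0.922  0.631 -0.79   1.776 -0.548  1.173  0.48 ]
[-0.001  0.818 -0.576] [1.    0.002 0.   ]
t 24.67 pos [0.548  0.0012 0.2534] w 0.998 gf 0.0 F [ 0.2 -0.2 -0.6] yaw 0.1
[-6.990e-02  1.000e-04  1.663e-01] [-0.01  0.03  0.01]
[-6.970e-02  2.000e-04  2.763e-01] [-0.01  0.03  0.01]
```

>>> servo_tool(motion=[[[-0.015,0,0.035,0,0,0,1],[-0.03,0,0.07,0,0,0,1],[-0.045,0,0.1,0,0,0,1],[-0.06,0,0.14,0,0,0,1],[-0.07,0,0.166,0,0,0,1],[-0.07,0,0.166,0,0,0,1],[-0.07,0,0.166,0,0,0,1],[-0.07,0,0.166,0,0,0,1],[-0.07,0,0.166,0,0,0,1]]])

```text
t: 25.42
eef_pos: [0.5491, 0.0946, 0.101]
tool_rot: [-0.325, 0.628, 0.627, 0.327]
contact_force: [0.3, -0.1, -0.0]
gripper_width: 1.001
grasp_force: 0.0
```

```bash
python3 - <<'E'
from h import *
r=tilt(35,90); z=r.as_matrix()[:,2]; c=np.array([.548,.169,.05]); print(bot.get_obs()['q'].round(2))
go((c+z*-.088,r),(c+z*.022,r))
a=bot.read_camera('scene')['img'][:,:,::-1]; b=bot.read_camera('wrist')['img'][:,:,::-1]
k=bot.read_camera('top')['img'][:,:,::-1]
o=np.zeros((600,800,3),np.uint8); o[:300,:400]=cv2.resize(a,(400,300)); o[:300,400:]=cv2.resize(b,(400,300)); o[300:]=crop(k,180,140,480,252,2.6667)[:300,:800] if 0 else cv2.resize(k[150:285,120:480],(800,300))
cv2.imwrite('pics/m1.png',o)
E
```

```text
[ 0.78  0.85 -0.78  1.91 -0.55  0.81  0.58]
t 25.42 pos [0.5491 0.0946 0.101 ] w 1.001 gf 0.0 F [ 0.3 -0.1 -0. ] yaw -0.1
[ 0.0009 -0.0011  0.0021] [ 0.03  0.01 -0.01]
[ 0.0011 -0.0014  0.1121] [ 0.03  0.01 -0.01]
```

View pics/m1.png

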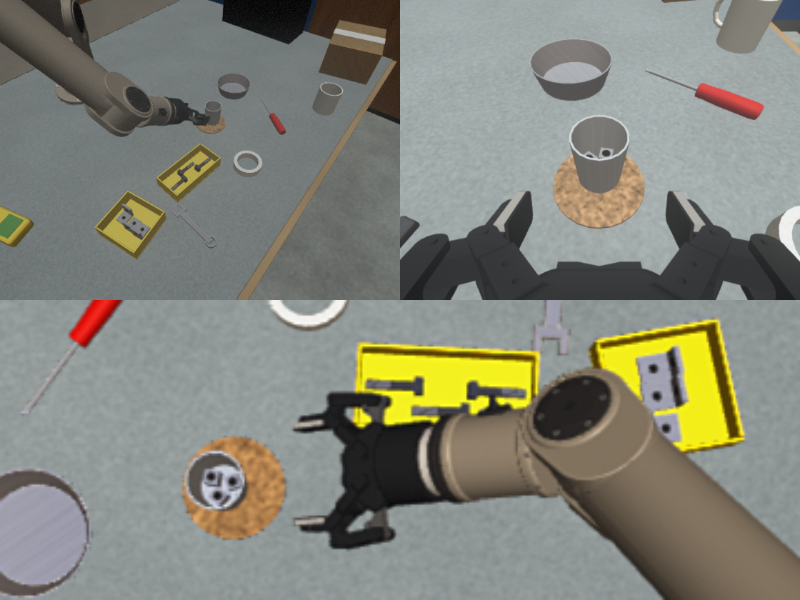

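>>> servo_tool(motion=[[[0,0,0.03,0,0,0,1],[0.001,-0.001,0.06,0,0,0,1],[0.001,-0.001,0.09,0,0,0,1],[0.001,-0.001,0.11,0,0,0,1],[0.001,-0.001,0.112,0,0,0,1],[0.001,-0.001,0.112,0,0,0,1],[0.001,-0.001,0.112,0,0,0,1],[0.001,-0.001,0.112,0,0,0,0.5],[0.001,-0.001,0.112,0,0,0,0.5],[0.001,-0.001,0.112,0,0,0,0.4],[0.001,-0.001,0.112,0,0,0,0.3],[0.001,-0.001,0.112,0,0,0,0],[0.001,-0.001,0.112,0,0,0,0],[0.001,-0.001,0.112,0,0,0,0],[0.001,-0.001,0.112,0,0,0,0],[0.001,-0.001,0.112,0,0,0,0]]], grip_force=60)

```text
t: 26.9
eef_pos: [0.548, 0.1872, 0.037]
tool_rot: [-0.326, 0.628, 0.626, 0.327]
contact_force: [0.9, -5.6, 7.4]
gripper_width: 0.647
grasp_force: 61.7
```

```bash
python3 - <<'E'
from h import *
o,r0=tool(); print(bot.get_obs()['q'].round(2))
g=np.array([0,0,-.022])  # cup axis point (46mm above cup origin) in tool frame
u0=r0.inv().apply([0,0,1])
go((o['eef_pos']+[0,0,.10],r0))
# pouring: target cup grip point position and rolls
D=np.array([.503,.370,0])
for p in (35,20):
  for s in(1,-1):
    for roll in(70,100,130,150):
        r=tilt(p,90,s*roll); u=r.apply(r0.inv().apply([0,0,1])) if p==35 else r.apply(u0)
        rim=u*.026; foot=-u*.046
        print(p,s*roll,'u',u.round(2),'tilt',np.degrees(np.arccos(u[2])).round(0))
E
```

```text
[ 0.65  0.97 -0.81  1.95 -0.6   0.58  0.61]
t 26.9 pos [0.548  0.1872 0.037 ] w 0.647 gf 61.7 F [ 0.9 -5.6  7.4] yaw -0.2
[ 0.0819 -0.     -0.0573] [0. 0. 0.]
35 70 u [ 0.77 -0.31  0.56] tilt 56.0
35 100 u [ 0.81 -0.55  0.21] tilt 78.0
35 130 u [ 0.63 -0.77 -0.1 ] tilt 96.0
35 150 u [ 0.41 -0.88 -0.25] tilt 105.0
35 -70 u [-0.77 -0.31  0.56] tilt 56.0
35 -100 u [-0.81 -0.55  0.21] tilt 78.0
35 -130 u [-0.63 -0.77 -0.1 ] tilt 96.0
35 -150 u [-0.41 -0.88 -0.25] tilt 105.0
20 70 u [ 0.77 -0.44  0.46] tilt 63.0
20 100 u [ 0.81 -0.59  0.06] tilt 86.0
20 130 u [ 0.63 -0.72 -0.3 ] tilt 107.0
20 150 u [ 0.41 -0.78 -0.47] tilt 118.0
20 -70 u [-0.77 -0.44  0.46] tilt 63.0
20 -100 u [-0.81 -0.59  0.06] tilt 86.0
20 -130 u [-0.63 -0.72 -0.3 ] tilt 107.0
20 -150 u [-0.41 -0.78 -0.47] tilt 118.0
```

>>> servo_tool(motion=[[[0.012,0,-0.009,0,0,0,0],[0.03,0,-0.02,0,0,0,0],[0.06,0,-0.04,0,0,0,0],[0.09,0,-0.063,0,0,0,0],[0.115,0,-0.08,0,0,0,0],[0.115,0,-0.08,0,0,0,0],[0.115,0,-0.08,0,0,0,0],[0.115,0,-0.08,0,0,0,0],[0.115,0,-0.08,0,0,0,0]]])

```text
t: 27.65
eef_pos: [0.5459, 0.188, 0.1746]
tool_rot: [-0.328, 0.628, 0.626, 0.325]
contact_force: [-0.8, -0.8, -2.3]
gripper_width: 0.645
grasp_force: 63.6
```

```bash
python3 - <<'E'
from h import *
o,r0=tool(); print(o['q'].round(2))
G=np.array([.461,.401,.17]); f=lambda p,roll,G:(G+tilt(p,90,roll).apply([0,0,.022]),tilt(p,90,roll))
go(f(35,0,G))
for k in range(1,8): go(f(35-5*k,0,G))
E
```

```text
[ 0.69  0.72 -0.88  1.95 -0.65  0.76  0.46]
t 27.65 pos [0.5459 0.188  0.1746] w 0.645 gf 63.6 F [-0.8 -0.8 -2.3] yaw -0.1
[ 0.1181 -0.085   0.1993] [-0.02 -0.   -0.05]
t 27.65 pos [0.5459 0.188  0.1746] w 0.645 gf 63.6 F [-0.8 -0.8 -2.3] yaw -0.1
[ 0.12   -0.085   0.1992] [-0.02  1.   -0.05]
t 27.65 pos [0.5459 0.188  0.1746] w 0.645 gf 63.6 F [-0.8 -0.8 -2.3] yaw -0.1
[ 0.1219 -0.085   0.199 ] [-0.02  2.   -0.05]
t 27.65 pos [0.5459 0.188  0.1746] w 0.645 gf 63.6 F [-0.8 -0.8 -2.3] yaw -0.1
[ 0.1238 -0.0851  0.1985] [-0.01  3.   -0.05]
t 27.65 pos [0.5459 0.188  0.1746] w 0.645 gf 63.6 F [-0.8 -0.8 -2.3] yaw -0.1
[ 0.1256 -0.0851  0.198 ] [-0.01  4.   -0.05]
t 27.65 pos [0.5459 0.188  0.1746] w 0.645 gf 63.6 F [-0.8 -0.8 -2.3] yaw -0.1
[ 0.1274 -0.0851  0.1972] [-0.01  5.   -0.05]
t 27.65 pos [0.5459 0.188  0.1746] w 0.645 gf 63.6 F [-0.8 -0.8 -2.3] yaw -0.1
[ 0.1291 -0.0851  0.1963] [-0.01  6.   -0.05]
t 27.65 pos [0.5459 0.188  0.1746] w 0.645 gf 63.6 F [-0.8 -0.8 -2.3] yaw -0.1
[ 0.1307 -0.0851  0.1953] [-0.01  7.   -0.05]
```

Cup held (opening 0.645). Carry to the dish and pitch.

>>> servo_tool(motion=[[[0.01,-0.008,0.018,0,0,0,0],[0.025,-0.018,0.04,0,0,0,0],[0.04,-0.028,0.065,0,0,0,0],[0.055,-0.04,0.09,0,0,0,0],[0.07,-0.05,0.12,0,0,0,0],[0.085,-0.06,0.145,0,0,0,0],[0.1,-0.07,0.17,0,0,0,0],[0.11,-0.08,0.19,0,0,0,0],[0.118,-0.085,0.199,0,0,0,0],[0.12,-0.085,0.199,0,1,0,0],[0.122,-0.085,0.199,0,2,0,0],[0.124,-0.085,0.1985,0,3,0,0],[0.1256,-0.085,0.198,0,4,0,0],[0.1274,-0.085,0.197,0,5,0,0],[0.129,-0.085,0.196,0,6,0,0],[0.13,-0.085,0.195,0,7,0,0],[0.13,-0.085,0.195,0,7,0,0],[0.13,-0.085,0.195,0,7,0,0],[0.13,-0.085,0.195,0,7,0,0],[0.13,-0.085,0.195,0,7,0,0]]])

```text
t: 29.32
eef_pos: [0.4621, 0.423, 0.1725]
tool_rot: [-0.499, 0.5, 0.501, 0.5]
contact_force: [-0.5, 0.1, -1.5]
gripper_width: 0.647
grasp_force: 64.1
```

```bash
python3 - <<'E'
from h import *
o,r0=tool(); print(o['q'].round(2)); print(r0.as_matrix()[:,2].round(3))
G=np.array([.461,.401,.12]); f=lambda p,roll,G:(G+tilt(p,90,roll).apply([0,0,.022]),tilt(p,90,roll))
go(f(0,0,G),f(0,60,G))
E
```

```text
[ 0.66  1.53 -1.33  2.1  -0.98  0.25  1.08]
[-0.     1.    -0.002]
t 29.32 pos [0.4621 0.423  0.1725] w 0.647 gf 64.1 F [-0.5  0.1 -1.5] yaw 0.0
[-0.0525 -0.0012  0.0001] [-0.    0.03  0.02]
[-0.0525 -0.0012  0.0001] [1.000e-02 3.000e-02 1.202e+01]
```

>>> servo_tool(motion=[[[-0.005,-0.001,0,0,0,1.2,0],[-0.01,-0.001,0,0,0,2.4,0],[-0.015,-0.001,0,0,0,3.6,0],[-0.02,-0.001,0,0,0,4.8,0],[-0.025,-0.001,0,0,0,6,0],[-0.03,-0.001,0,0,0,7.2,0],[-0.035,-0.001,0,0,0,8.4,0],[-0.04,-0.001,0,0,0,9.6,0],[-0.045,-0.001,0,0,0,10.8,0],[-0.05,-0.001,0,0,0,12,0],[-0.05,-0.001,0,0,0,13.2,0],[-0.05,-0.001,0,0,0,14.4,0],[-0.05,-0.001,0,0,0,15.6,0],[-0.05,-0.001,0,0,0,16,0],[-0.05,-0.001,0,0,0,16,0],[-0.05,-0.001,0,0,0,16,0],[-0.05,-0.001,0,0,0,16,0]]])

```text
t: 30.73
eef_pos: [0.4611, 0.423, 0.122]
tool_rot: [-0.704, 0.705, 0.062, 0.062]
contact_force: [0.1, 1.1, -1.7]
gripper_width: 0.651
grasp_force: 64.2
```

```bash
python3 - <<'E'
from h import *
o,r0=tool(); print(o['q'].round(2)); print(r0.as_matrix()[:,2].round(3))
G=np.array([.461,.401,.12]); f=lambda p,roll,G:(G+tilt(p,90,roll).apply([0,0,.022]),tilt(p,90,roll))
go(f(0,80,G),f(0,140,G))
a=bot.read_camera('scene')['img'][:,:,::-1];k=bot.read_camera('top')['img'][:,:,::-1]
o=np.hstack([cv2.resize(a[50:250,200:440],(400,333)),cv2.resize(k[180:313,70:230],(400,333))]);cv2.imwrite('pics/m2.png',o)
E
```

```text
[ 0.56  1.43 -1.12  2.08 -1.32  0.47  0.04]
[ 0.     1.    -0.001]
t 30.73 pos [0.4611 0.423  0.122 ] w 0.651 gf 64.2 F [ 0.1  1.1 -1.7] yaw -0.4
[-0.0004  0.002   0.    ] [0.01 0.   0.03]
[-0.0004  0.002   0.    ] [ 1.000e-02 -1.000e-02  1.203e+01]
```

View pics/m2.png

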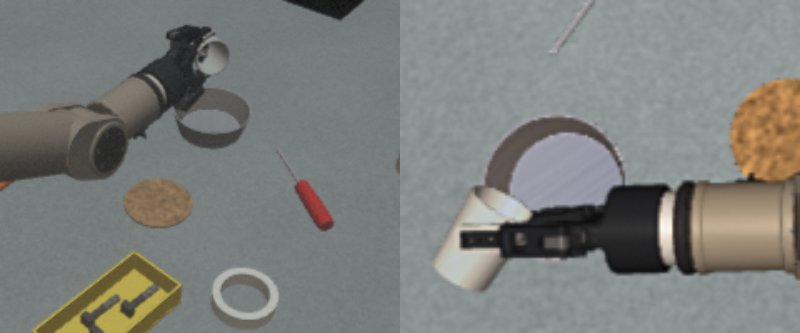

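>>> servo_tool(motion=[[[0,0.001,0,0,0,1,0],[0,0.001,0,0,0,2,0],[0,0.001,0,0,0,3,0],[0,0.001,0,0,0,4,0],[0,0.001,0,0,0,4.5,0],[0,0.001,0,0,0,5,0],[0,0.001,0,0,0,5.5,0],[0,0.001,0,0,0,6,0],[0,0.001,0,0,0,6.5,0],[0,0.001,0,0,0,7,0],[0,0.001,0,0,0,7.5,0],[0,0.001,0,0,0,8,0],[0,0.001,0,0,0,8.5,0],[0,0.001,0,0,0,9,0],[0,0.001,0,0,0,9.5,0],[0,0.001,0,0,0,10,0],[0,0.001,0,0,0,10.5,0],[0,0.001,0,0,0,11,0],[0,0.001,0,0,0,11.5,0],[0,0.001,0,0,0,12,0]]])

```text
t: 32.5
eef_pos: [0.461, 0.4231, 0.1208]
tool_rot: [0.641, -0.64, 0.3, 0.3]
contact_force: [0.4, -1.0, -1.2]
gripper_width: 0.647
grasp_force: 64.2
```

>>> servo_tool(motion=[[[0,0,0,0,0,1,0],[0,0,0,0,0,2,0],[0,0,0,0,0,3,0],[0,0,0,0,0,3,0],[0,0,0,0,0,3,0],[0,0,0,0,0,3,0],[0,0,0,0,0,3,0],[0,0,0,0,0,3,0]]])

```text
t: 33.17
eef_pos: [0.4611, 0.423, 0.1203]
tool_rot: [0.597, -0.596, 0.38, 0.38]
contact_force: [0.2, 1.0, -0.2]
gripper_width: 0.648
grasp_force: 64.2
```

```bash
python3 - <<'E'
from h import *
o,r0=tool(); print(o['q'].round(2)); print(r0.as_matrix()[:,2].round(3),(r0.as_matrix()[:,0]*.819).round(3))
go()
a=bot.read_camera('scene')['img'][:,:,::-1];k=bot.read_camera('top')['img'][:,:,::-1]
o=np.hstack([cv2.resize(a[50:250,200:440],(400,333)),cv2.resize(k[180:313,70:230],(400,333))]);cv2.imwrite('pics/m3.png',o)
E
```

```text
[ 0.55  1.42 -1.1   2.08 -1.35  0.49 -1.24]
[0.001 1.    0.001] [ 0.346  0.    -0.743]
t 33.17 pos [0.4611 0.423  0.1203] w 0.648 gf 64.2 F [ 0.2  1.  -0.2] yaw 179.9
```

View pics/m3.png

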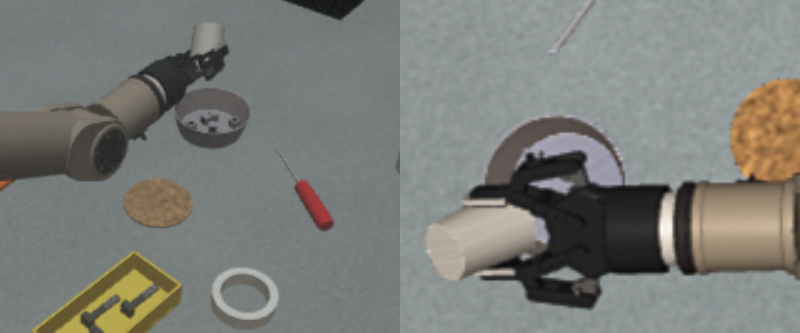

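>>> servo_tool(motion=[[[0,0,0,0,0,-1.4,0],[0,0,0,0,0,-2.8,0],[0,0,0,0,0,-4.2,0],[0,0,0,0,0,-5.6,0],[0,0,0,0,0,-7,0],[0,0,0,0,0,-8.4,0],[0,0,0,0,0,-9.8,0],[0,0,0,0,0,-11.2,0],[0,0,0,0,0,-12.6,0],[0,0,0,0,0,-14,0],[0,0,0,0,0,-15,0],[0,0,0,0,0,-15,0],[0,0,0,0,0,-15,0]]])

```text
t: 34.35
eef_pos: [0.4612, 0.4229, 0.1203]
tool_rot: [0.705, -0.704, -0.06, -0.06]
contact_force: [0.2, -1.1, -0.8]
gripper_width: 0.646
grasp_force: 64.2
```

```bash
python3 - <<'E'
from h import *
G=np.array([.461,.401,.17]); f=lambda p,roll,G:(G+tilt(p,90,roll).apply([0,0,.022]),tilt(p,90,roll))
go(f(0,40,G),f(0,0,G))
k=bot.read_camera('top')['img'][:,:,::-1];a=bot.read_camera('scene')['img'][:,:,::-1]
o=np.hstack([cv2.resize(a[90:150,290:360],(400,343)),cv2.resize(k[215:295,92:172],(343,343))]);cv2.imwrite('pics/m4.png',o)
E
```

```text
t 34.35 pos [0.4612 0.4229 0.1203] w 0.646 gf 64.2 F [ 0.2 -1.1 -0.8] yaw 0.3
[ 0.0082 -0.049   0.0001] [-0.   -0.02 -8.05]
[ 0.0082 -0.049   0.0001] [  0.    -0.02 -16.05]
```

View pics/m4.png

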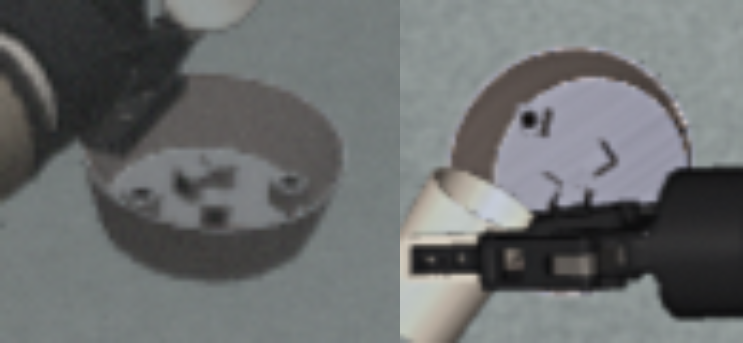

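>>> servo_tool(motion=[[[0.001,-0.006,0,0,0,-1.3,0],[0.002,-0.012,0,0,0,-2.6,0],[0.003,-0.018,0,0,0,-4,0],[0.004,-0.024,0,0,0,-5.3,0],[0.005,-0.03,0,0,0,-6.6,0],[0.006,-0.036,0,0,0,-8,0],[0.007,-0.042,0,0,0,-9.3,0],[0.008,-0.049,0,0,0,-10.6,0],[0.008,-0.049,0,0,0,-12,0],[0.008,-0.049,0,0,0,-13.3,0],[0.008,-0.049,0,0,0,-14.6,0],[0.008,-0.049,0,0,0,-16,0],[0.008,-0.049,0,0,0,-16,0],[0.008,-0.049,0,0,0,-16,0],[0.008,-0.049,0,0,0,-16,0]]])

```text
t: 35.7
eef_pos: [0.4604, 0.423, 0.1699]
tool_rot: [-0.501, 0.501, 0.498, 0.499]
contact_force: [0.4, 0.3, -1.4]
gripper_width: 0.644
grasp_force: 64.1
```

```bash
python3 - <<'E'
from h import *
G=np.array([.461,.401,.17]); f=lambda p,roll,G:(G+tilt(p,90,roll).apply([0,0,.022]),tilt(p,90,roll))
print(bot.get_obs()['q'].round(2))
go(f(0,0,G),f(35,0,G),f(35,0,np.array([.548,.160,.165])))
E
```

```text
[ 0.69  1.63 -1.4   2.1  -0.55  0.18  0.68]
t 35.7 pos [0.4604 0.423  0.1699] w 0.644 gf 64.1 F [ 0.4  0.3 -1.4] yaw -0.0
[0.0001 0.0006 0.    ] [ 0.   -0.   -0.07]
[-0.0125  0.0007 -0.004 ] [-0.02 -7.   -0.07]
[-0.0169  0.0878 -0.2449] [-0.02 -7.   -0.07]
```

>>> servo_tool(motion=[[[-0.002,0,-0.005,0,-1,0,0],[-0.004,0,-0.01,0,-2,0,0],[-0.006,0.01,-0.03,0,-3,0,0],[-0.008,0.02,-0.055,0,-4,0,0],[-0.01,0.03,-0.08,0,-5,0,0],[-0.012,0.04,-0.11,0,-6,0,0],[-0.013,0.05,-0.14,0,-7,0,0],[-0.014,0.06,-0.17,0,-7,0,0],[-0.015,0.07,-0.2,0,-7,0,0],[-0.016,0.08,-0.22,0,-7,0,0],[-0.017,0.088,-0.245,0,-7,-0.07,0],[-0.017,0.088,-0.245,0,-7,-0.07,0],[-0.017,0.088,-0.245,0,-7,-0.07,0],[-0.017,0.088,-0.245,0,-7,-0.07,0],[-0.017,0.088,-0.245,0,-7,-0.07,0],[-0.017,0.088,-0.245,0,-7,-0.07,0]]])

```text
t: 37.03
eef_pos: [0.5472, 0.1793, 0.1529]
tool_rot: [-0.327, 0.626, 0.628, 0.327]
contact_force: [-0.4, -0.1, -0.7]
gripper_width: 0.646
grasp_force: 64.2
```

```bash
python3 - <<'E'
from h import *
print(bot.get_obs()['q'].round(2)); r=tilt(35,90)
go(([.548,.160+.018,.037],r),([.548,.160+.018,.041],r))
E
```

```text
[ 0.7   0.76 -0.87  1.95 -0.62  0.74  0.49]
t 37.03 pos [0.5472 0.1793 0.1529] w 0.646 gf 64.2 F [-0.4 -0.1 -0.7] yaw 0.2
[-0.0958  0.0004  0.0653] [-0.01 -0.01  0.05]
[-0.0925  0.0005  0.063 ] [-0.01 -0.01  0.05]
```

>>> servo_tool(motion=[[[-0.025,0,0.017,0,0,0,0],[-0.05,0,0.034,0,0,0,0],[-0.075,0,0.051,0,0,0,0],[-0.088,0,0.06,0,0,0,0],[-0.0925,0,0.063,0,0,0,0],[-0.0945,0,0.0645,0,0,0,0],[-0.0945,0,0.0645,0,0,0,0],[-0.0945,0,0.0645,0,0,0,0],[-0.0945,0,0.0645,0,0,0,0]]])

```text
t: 37.78
eef_pos: [0.5494, 0.1768, 0.0396]
tool_rot: [-0.325, 0.626, 0.629, 0.328]
contact_force: [-0.5, 0.1, -0.7]
gripper_width: 0.647
grasp_force: 64.1
```

```bash
python3 - <<'E'
from h import *
o,r=tool(); go(); print(r.as_matrix()[:,2].round(3),r.as_matrix()[:,1].round(3))
a=bot.read_camera('scene')['img'][:,:,::-1];k=bot.read_camera('top')['img'][:,:,::-1]
o=np.hstack([cv2.resize(a[120:200,250:350],(428,343)),cv2.resize(k[195:275,180:260],(343,343))]);cv2.imwrite('pics/m5.png',o)
E
```

```text
t 37.78 pos [0.5494 0.1768 0.0396] w 0.647 gf 64.1 F [-0.5  0.1 -0.7] yaw 0.1
[ 0.002  0.819 -0.573] [1.    0.001 0.006]
```

View pics/m5.png

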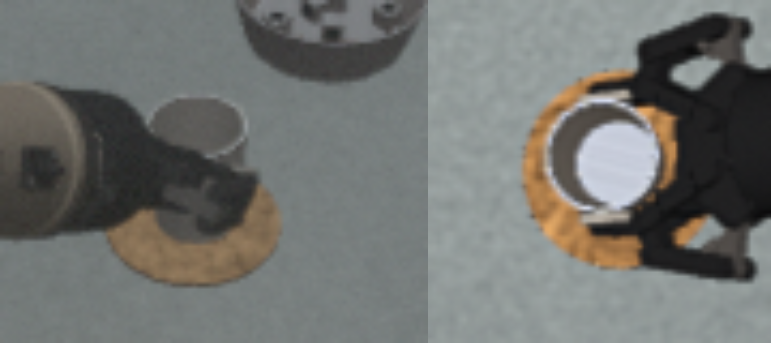

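>>> servo_tool(motion=[[[-0.001,0,0.0007,0,0,0,0],[-0.002,0,0.0014,0,0,0,0],[-0.002,0,0.0014,0,0,0,0],[-0.002,0,0.0014,0,0,0,0]]])

```text
t: 38.22
eef_pos: [0.5492, 0.1769, 0.0371]
tool_rot: [-0.326, 0.626, 0.628, 0.328]
contact_force: [-1.0, -4.0, 6.0]
gripper_width: 0.644
grasp_force: 63.9
```

>>> servo_tool(motion=[[[-0.0008,0,0.0006,0,0,0,0],[-0.0015,0,0.001,0,0,0,0],[-0.0015,0,0.001,0,0,0,0],[-0.0015,0,0.001,0,0,0,0]]])

```text
t: 38.55
eef_pos: [0.5494, 0.1773, 0.037]
tool_rot: [-0.327, 0.625, 0.628, 0.329]
contact_force: [-2.7, -7.9, 18.2]
gripper_width: 0.645
grasp_force: 63.7
```

>>> servo_tool(motion=[[[0.001,0,-0.0008,0,0,0,0],[0.001,0,-0.0008,0,0,0,0.7],[0.001,0,-0.0008,0,0,0,0.8],[0.001,0,-0.0008,0,0,0,1],[0.001,0,-0.0008,0,0,0,1],[0.001,0,-0.0008,0,0,0,1],[0.001,0,-0.0008,0,0,0,1],[0.001,0,-0.02,0,0,0,1],[0.001,0,-0.05,0,0,0,1],[0.001,0,-0.09,0,0,0,1],[0.02,0,-0.13,0,0,0,1],[0.05,0,-0.16,0,0,0,1],[0.05,0,-0.2,0,0,0,1],[0.05,0,-0.24,0,0,0,1],[0.05,0,-0.28,0,0,0,1],[0.05,0,-0.32,0,0,0,1],[0.05,0,-0.32,0,0,0,1],[0.05,0,-0.32,0,0,0,1],[0.05,0,-0.32,0,0,0,1]]])

```text
t: 40.13
eef_pos: [0.5477, -0.0562, 0.258]
tool_rot: [-0.326, 0.626, 0.628, 0.328]
contact_force: [0.0, 0.9, 0.0]
gripper_width: 0.999
grasp_force: 0.0
```

```bash
python3 - <<'E'
from h import *
go(); k=bot.read_camera('top')['img'][:,:,::-1];a=bot.read_camera('scene')['img'][:,:,::-1]
o=np.zeros((600,800,3),np.uint8); o[:330,:440]=cv2.resize(a,(440,330)); o[:330,440:]=cv2.resize(a[90:190,260:369],(360,330)); o[330:]=cv2.resize(k[130:295,90:480],(800,338))[:270] if 0 else cv2.resize(k[158:290,90:480],(800,270))
cv2.imwrite('pics/m6.png',o)
E
```

```text
t 40.13 pos [ 0.5477 -0.0562  0.258 ] w 0.999 gf 0.0 F [0.  0.9 0. ] yaw 0.1
```

View pics/m6.png

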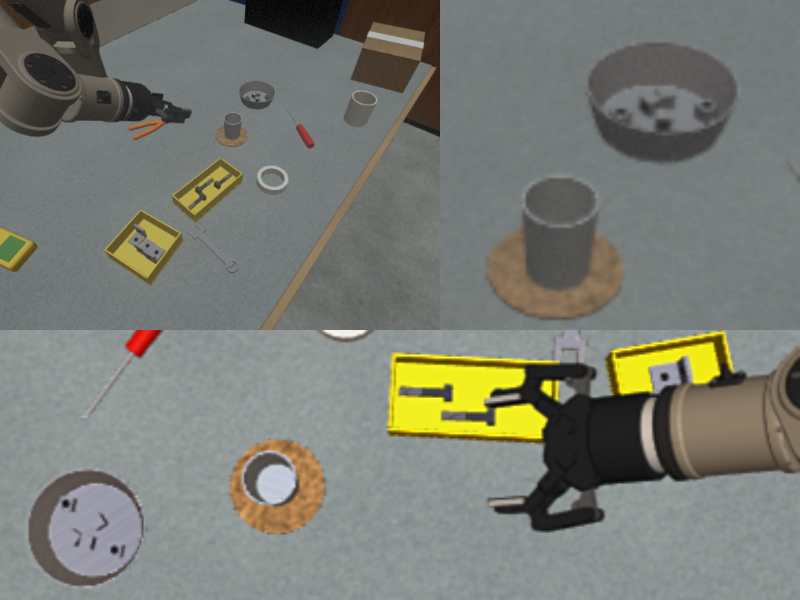

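```bash
python3 -c "
from station import bot
print(bot.hand_in())"
```

```text
the job is handed in; nothing more can be done
None
```

I handed the job in at about 40 s. The last pictures show the nuts in the dish, the empty cup upright on its mat, three bolts in the tray, three brackets in the bin and nothing spilled; no verdict came back.

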